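# Level and dress the adjustable display shelf

## Task

Put up the little display shelf: spin the knurled brass collar down its threaded rod until its top face is level with the top of the plain post, let go of it, and then lay the slotted board across collar and post with the rod standing in its slot, so that it lies level in line with the stand. Then stand the dropper bottle upright on the half of the board towards the plain post and the balm tin flat on the half towards the collar, leaving the cream jar and the small carton where they are.

Things in the scene. Friction and masses are not known exactly. Their poses are not given: they have to be found in the camera images.
- stand: fixed shelf stand: wooden base plank 86 x 280 x 18 mm, long along its own y; origin at the centre of its underside, on the table. At its y = +100 mm stands a vertical steel threaded rod 11 mm thick that ends 113 mm above the table and carries the collar; at its y = -100 mm stands the plain post
- rod_top (a point): top end of the threaded rod, on its axis
- collar: knurled brass collar, a disc 44 mm in diameter and 20 mm high on the threaded rod; origin at the centre of its underside, z up along the rod. It turns stiffly (0.1 N m) and stays where it is left. Right-hand coarse thread: clockwise seen from above moves it down, 36 mm per full turn (5.7 mm per rad); counter-clockwise up. It starts 9 to 26 mm too high, its top about 96 to 104 mm above the table
- collar_top (a point): centre of the collar's top face, on the rod axis (20 mm above the collar's origin)
- post: plain smooth post of the stand with a 46 x 36 x 6 mm wooden pad on top; locked, not to be moved; its height differs from day to day (pad top 78 to 86 mm above the table). Origin at the centre of the pad's top face
- post_top (a point): centre of the pad's top face: the height to which the collar's top face must be brought
- board: loose light wooden board 250 x 50 x 16 mm, about 0.18 kg, long along its own y, lying flat; origin at the centre of its underside. From its +y end an open slot 16 mm wide runs 40 mm inwards along the middle (y = +85 to +125 mm). It lies with its slotted end on the same side as the stand's rod
- slot (a point): point on the board's underside inside the slot, 100 mm from the board's origin along its +y, where the rod's axis should come
- bottle: amber dropper bottle with black dropper, 36 mm in diameter, 100 mm tall, body straight up to about 60 mm, standing; origin at the centre of its underside; about 0.085 kg
- tin: flat round balm tin, 47 mm in diameter, 15 mm high, lying flat; origin at the centre of its underside; 0.05 kg
- cream_jar: bystander: cream jar with bamboo lid, 68 mm in diameter, 58 mm high; origin at the centre of its underside
- small_carton: bystander: small carton 34 x 52 x 78 mm, standing; origin at the centre of its underside
Mind the look-alikes: they are no part of the job. What is shaped like the tin but black is not meant. Leave any green look-alike of the bottle alone.

How it is judged (in metres and radians):
On the way, in this order (a step that is already met when the one before it is completed fails the run):
1. the collar's top face is level with the post's top and the collar is let go, before the board is laid (z of collar_top in the frame of post_top between -0.0025 and 0.0025 m and contact force between the fingers and collar below 0.3 N and contact force between board and collar below 0.1 N and contact force between board and post below 0.1 N), for 0.2 s.
2. the board lies level across collar and post, the rod in its slot (horizontal distance between slot and rod_top below 0.014 m and angle between the y axis of board and the y axis of stand, either way round below 0.12 rad and contact force between board and collar above 0.1 N and contact force between board and post above 0.1 N and angle between board's own z axis and vertical below 0.022 rad and contact force between the fingers and board below 0.1 N), for 0.2 s.
At the end, for the whole second after the job is handed in: Collar top within 2.5 mm of the post top; board on both, level within 0.022 rad, in line within 0.12 rad, slot point within 14 mm of the rod axis; bottle upright on its post half, tin flat on its collar half (within 0.08 rad, 5 mm or more past the middle); all at rest and released (z of collar_top in the frame of post_top between -0.0025 and 0.0025 m and horizontal distance between slot and rod_top below 0.014 m and angle between the y axis of board and the y axis of stand, either way round below 0.12 rad and contact force between board and collar above 0.1 N and contact force between board and post above 0.1 N and angle between board's own z axis and vertical below 0.022 rad and angle between each of bottle, tin's own z axis and vertical below 0.08 rad and contact force between each of bottle, tin and board above 0.1 N and z of bottle in the frame of board between 0.012 and 0.02 m and y of bottle in the frame of board below -0.005 m and z of tin in the frame of board between 0.012 and 0.02 m and y of tin in the frame of board above 0.005 m and linear speed of each of bottle, tin, board below 0.02 m/s); the robot touches nothing.
It fails at once if the cream jar or the small carton is pushed more than 25 mm from its place (distance of any of cream_jar, small_carton from where it was at the start of the episode above 0.025 m).
It also fails if it takes over 72 s, if anything falls off the work surface, if the arm or the gripper's body presses on something with over 40 N, if the wrist force passes 120 N, or if a joint passes its speed limit or range.

## Robot

A 6-joint arm with a two-finger parallel gripper is mounted at the origin on a cart in front of the work surface, level with it; the furniture and walls round the work are solid. World frame = base frame: x ahead of the robot, y to its left, z up, the work surface at z = 0. Lengths are in m, angles in degrees, forces in N, time in s.
With the tool pointing down it reaches from about 0.375 to 0.9 m from the base axis. Payload 3.1 kg.
Tool frame: the origin (TCP) lies between the finger pads; the fingertips stand 11 mm ahead of it and the grasp point (between the pads) lies 8 mm behind it; z points along the fingers, y is the line along which they close (so a half turn about z gives the same grasp; the last joint's range is limited). The gripper opens to 87 mm and grips with 3 to 60 N. Pads are 19 mm wide; open, the fingers measure 117 mm over their backs; the gripper's body (75 mm by 190 mm) begins 51 mm behind the grasp point.
Start: joints at [55.033, 30.224, 82.088, -0, 67.689, -10.227], TCP at [0.262, 0.568, 0.234] pointing down, gripper open.
Joint ranges: [-176.69, 176.69], [-43.24, 126.21], [12.49, 139.97], [-82, 262], [0, 151.66], [-163.58, 163.58]. Speed limits (degrees/s): [159.86, 159.86, 180, 180, 180, 180].

## Interface

Orientations are given as a 3x3 rotation matrix whose columns are the frame's x, y, z axes.
In Python, from rig import bot, viewer, workorder, nets gives the robot as it stands. The module is installed in compiled form; this text tells all that it offers.
- The arm moves only by the tool move_arm, never from a script. Its argument "increments" is a list of rows, each a list of 7 numbers: the shift along the tool's x, y, z normalised to -1 to 1, where 1 is 0.3 m, then the turn, a rotation vector about the tool's x, y, z normalised to -1 to 1, where 1 is pi rad, then the opening, from 0 (shut) to 1 (fully open). In form: [[tx, ty, tz, wx, wy, wz, grip], ...]. A call has 1 to 10 rows; each row is the pose to reach, as a shift and turn from the pose commanded when the call began, along the tool's axes at that moment, turning the shorter way round; what a row does not reach only later rows make up. A row lasts 1/12 s, in which the tool goes at most 41.7 mm and 7.16 degrees, less where a joint would pass 70% of its speed; a pose out of reach is approached as far as the arm can. A call with a number of a shift or a turn outside -1 to 1 is refused whole. A call with a gripper value outside its range is refused whole. The fingers move at their own pace and stop on an object; the grip force is fixed at half the most. Time passes only in rows, so rows that repeat a pose let the fingers close. It gives the time, the measured TCP pose, the force, the opening and the grip force at its end, in the units of the state.
- bot.read_state(): the state, without advancing time (a new reading comes with each control period).
- viewer.capture(name): name is "scene" or "top" or "wrist"; returns a dict with "image" (480x640x3 uint8, blue, green, red), "K" (3x3 intrinsics, pixels), "eye" and "orientation" of the camera in the world. Camera axes: x right, y up, looking along -z (the intrinsics and any distortion apply to the point x, -y, -z); pixel columns grow to the right and rows downward; lengths in m; the calibration is good to about 2 mm. A picture is of the moment at which its call begins. There is no depth.
- workorder.hand_in(): hands the job in; it is judged then, once.
Trained networks look in the newest picture that a camera, given by its name, has taken for a name from the list of things; names that differ only in an ending like _2 or _b are one class to them, and where a whole thing is asked for, a point or a joint stands for the part that bears it (a point fixed in the world has none). Each returns a list of dicts, best first, with "conf" (0 to 1); they miss things now and then, are a little off and sometimes report something else, mostly with a low value. They report only what shows in the picture. A call takes as long as a camera call. They do not tell look-alikes from the thing itself.
- nets.find_in(camera, thing): "location" ([column, row] in pixels, amid what is visible of it).
The state is a dict: "time_s": time; "joint_positions": joint angles; "qvel": joint speeds; "tau": joint torques, N m; "position": TCP position; "tcp_rot": TCP orientation; "force": force on the tool from outside, world axes, zero at the start; "moment": the same for the moment, N m; "opening": opening from 0.0 (shut) to 1.0 (fully open); "grasp_force": force on a finger pad.
Only numpy, scipy, OpenCV 4.12 (cv2) and the standard library are available. Lean on these libraries where they do the work, as an engineer would, in place of code of your own. Each camera call takes 0.05 s, during which the arm holds its last target. There are 200 camera calls.

## Working session

There is one attempt and no reset: what is moved stays moved. The work goes in short steps, Python scripts to look and compute and a tool call to move; the robot and the scene stay as the last step left them, time stands still between calls to the robot, and variables do not carry over. Pictures are saved under pics/ and viewed, at most 10 in all, crops included, and the job is handed in when it is done.

Besides the shell and the picture viewer there is one more tool, called after "Emit:" as name(argument=value, ...), one argument or row to a line, values as JSON. move_arm: Moves the arm, as the interface text tells. Its arguments: {"type":"object","properties":{"increments":{"type":"array"}},"required":["increments"]}

```bash
mkdir -p pics
cat > h.py <<'E'
import numpy as np, cv2
from rig import bot, viewer, workorder, nets
def cap(n,f=None):
    c=viewer.capture(n)
    if f: cv2.imwrite('pics/'+f,c['image'])
    return c
def ray(c,px):
    d=np.linalg.inv(c['K'])@np.array([px[0],px[1],1.]); d=np.array([d[0],-d[1],-d[2]])
    return np.array(c['eye']),np.array(c['orientation'])@d
def atz(c,px,z):
    e,d=ray(c,px); return e+d*(z-e[2])/d[2]
def proj(c,p):
    q=np.array(c['orientation']).T@(np.array(p)-np.array(c['eye'])); q=np.array([q[0],-q[1],-q[2]])
    u=np.array(c['K'])@q; return u[:2]/u[2]
def tri(obs):
    A=np.zeros((3,3));b=np.zeros(3)
    for c,px in obs:
        e,d=ray(c,px); d=d/np.linalg.norm(d); M=np.eye(3)-np.outer(d,d); A+=M;b+=M@e
    return np.linalg.solve(A,b)
E
python3 - <<'E'
from h import *
np.set_printoptions(precision=4,suppress=True)
C={n:cap(n,n+'0.png') for n in ['scene','top','wrist']}
for n in C:
    c=C[n]; print(n,c['K'],c['eye'],c['orientation'],[k for k in c])
    for t in ['stand','rod_top','collar','collar_top','post','post_top','board','slot','bottle','tin','cream_jar','small_carton']:
        print(n,t,[(np.round(r['location']).tolist(),round(r['conf'],2)) for r in nets.find_in(n,t)[:3]])
cv2.imwrite('pics/st.png',np.hstack([cv2.resize(C[n]['image'],(400,300)) for n in ['scene','top']]))
print(bot.read_state())
E
```

```text
scene [[493.8715   0.     321.516 ]
 [  0.     493.8715 241.2839]
 [  0.       0.       1.    ]] [-0.3229 -0.3329  0.8487] [[ 0.4556  0.557  -0.6944]
 [-0.89    0.27   -0.3674]
 [-0.0171  0.7854  0.6188]] ['image', 'K', 'eye', 'orientation']
scene stand [([341.0, 244.0], 0.59)]
scene rod_top [([339.0, 245.0], 0.85), ([389.0, 302.0], 0.29)]
scene collar []
scene collar_top [([304.0, 213.0], 0.75)]
scene post [([366.0, 240.0], 0.7)]
scene post_top [([366.0, 234.0], 0.72)]
scene board [([309.0, 291.0], 0.58)]
scene slot [([312.0, 289.0], 0.85)]
scene bottle [([419.0, 281.0], 0.65), ([344.0, 243.0], 0.6)]
scene tin [([235.0, 243.0], 0.53), ([233.0, 221.0], 0.48)]
scene cream_jar [([202.0, 268.0], 0.96)]
scene small_carton [([448.0, 311.0], 0.79), ([368.0, 235.0], 0.47)]
top [[476.0718   0.     321.469 ]
 [  0.     476.0718 241.9759]
 [  0.       0.       1.    ]] [0.4227 0.1128 1.1165] [[-0.0208  0.9959 -0.0885]
 [-0.9998 -0.0209 -0.    ]
 [-0.0019  0.0884  0.9961]] ['image', 'K', 'eye', 'orientation']
top stand [([312.0, 202.0], 0.93)]
top rod_top [([317.0, 199.0], 0.78), ([361.0, 200.0
[... 814 characters left out ...]
]
wrist post_top []
wrist board []
wrist slot []
wrist bottle []
wrist tin []
wrist cream_jar [([195.0, 405.0], 0.63)]
wrist small_carton []
{'time_s': 1.95, 'joint_positions': array([ 55.0339,  30.2243,  82.0896,  -0.0005,  67.6886, -10.2293]), 'qvel': array([ 0.0478,  0.0664,  0.0433,  0.0113, -0.0675, -0.0804]), 'tau': array([ -0.0006, -44.0003, -17.6979,   0.0634,   0.0505,  -0.    ]), 'position': array([0.2615, 0.5676, 0.2335]), 'tcp_rot': array([[-0.9082,  0.4184, -0.    ],
       [ 0.4184,  0.9082, -0.    ],
       [ 0.    , -0.    , -1.    ]]), 'force': array([-0.08  , -0.3314, -0.0962]), 'moment': array([ 0.0028, -0.0451,  0.0301]), 'grasp_force': 0.0, 'opening': 0.9985715812163288}
```

View pics/top0.png

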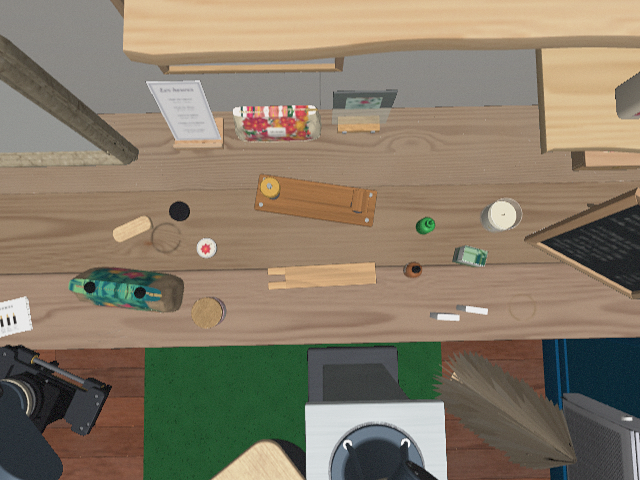

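View pics/scene0.png

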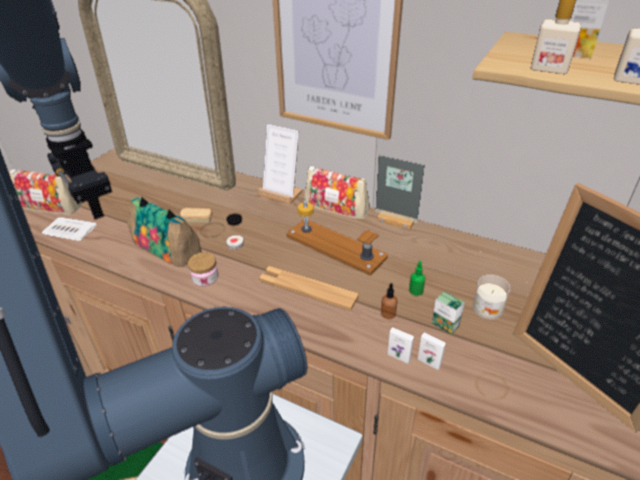

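Tin candidates: the white/red one at top (206,247) and the black one at (179,211); I take white/red. Bottle candidates: amber at (413,270) and green at (426,226); I take amber. Collar at (270,187), post pad at (360,199), board with its slot end on the left at (268,278).

Run:
```python
from h import *
np.set_printoptions(precision=4,suppress=True)
c=cap('top'); s=cap('scene')
print('collar top z.1',atz(c,(270,187),.1),'tri',tri([(c,(270,187)),(s,(304,209))]))
print('post',atz(c,(360,199),.082),tri([(c,(361,202)),(s,(366,234))]))
for n,p,z in [('rodtop',(270,188),.1),('base TL',(258,174),.018),('TR',(378,190),.018),('BL',(254,210),.018),('BR',(374,226),.018),
 ('board L',(268,267),.016),('boardBL',(268,290),.016),('bTR',(375,262),.016),('bBR',(376,284),.016),('bottle',(413,270),.08),('green',(426,226),.08),('tin',(206,248),.015),('black',(179,211),.015),('jar',(208,312),.058),('carton',(471,256),.078),('photo',(366,132),.0),('candle',(502,215),.05)]:
    print(n,atz(c,p,z))
im=c['image']
a=cv2.resize(im[225:275,180:240],(360,300),interpolation=3); b=cv2.resize(im[215:290,395:485],(360,300),interpolation=3)
d=cv2.resize(im[165:300,240:390],(720,648),interpolation=3)[:, :]
cv2.imwrite('pics/crop.png',np.vstack([np.hstack([a,b]),cv2.resize(im[165:305,240:400],(720,300),interpolation=3)]))
```

```text
collar top z.1 [0.6349 0.2218 0.1   ] tri [0.6365 0.2245 0.0885]
post [0.6077 0.0262 0.082 ] [0.598  0.0264 0.0955]
rodtop [0.6327 0.2219 0.1   ]
base TL [0.6835 0.2584 0.018 ]
TR [ 0.6395 -0.0219  0.018 ]
BL [0.5984 0.2685 0.018 ]
BR [ 0.555  -0.0099  0.018 ]
board L [0.465  0.2376 0.016 ]
boardBL [0.4122 0.2382 0.016 ]
bTR [ 0.4714 -0.0099  0.016 ]
bBR [ 0.4207 -0.0106  0.016 ]
bottle [ 0.4495 -0.0848  0.08  ]
green [ 0.5451 -0.1169  0.08  ]
tin [0.5122 0.3811 0.015 ]
black [0.6002 0.4443 0.015 ]
jar [0.3671 0.3662 0.058 ]
carton [ 0.4774 -0.2129  0.078 ]
photo [0.7849 0.0003 0.    ]
candle [ 0.5701 -0.2961  0.05  ]
```

View pics/crop.png

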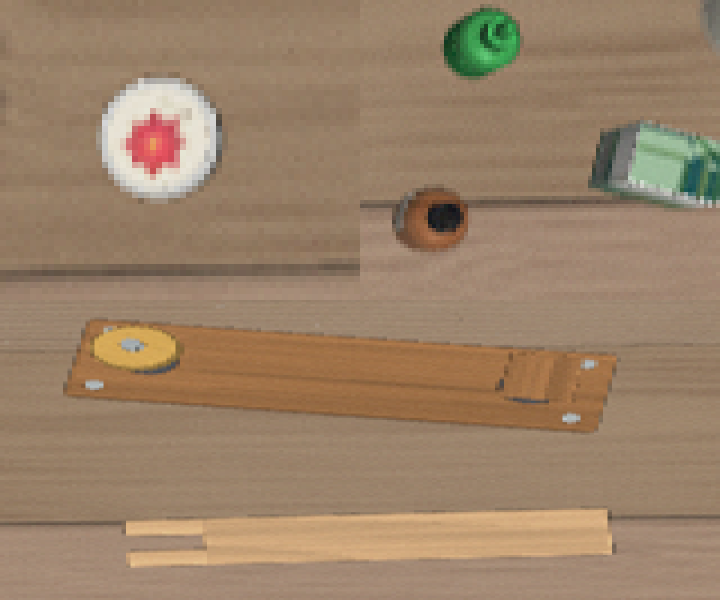

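```bash
cat >> h.py <<'E'
def plan(p,ang=None,say=''):
    "increments to TCP p, tool x at world angle ang (tool down)"
    s=bot.read_state(); R=np.array(s['tcp_rot']); d=R.T@(np.array(p)-s['position'])/.3
    a=np.degrees(np.arctan2(R[1,0],R[0,0])); w=0 if ang is None else -((ang-a+180)%360-180)/180
    print(say,'t=%.2f'%s['time_s'],'inc',np.round(d,4),'w',round(w,4),'ang',round(a,2),'rows',round(max(np.linalg.norm(d)*.3/.0417,abs(w)*180/7.16),1))
E
python3 -c "
from h import *
plan([.634,.222,.23],261)"
```

```text
t=2.05 inc [-1.6098 -0.5268  0.0117] w -0.5874 ang 155.26 rows 14.8
```

Emit:
move_arm(
  increments=[
    [-0.8,-0.26,0,0,0,-0.3,1],
    [-0.8,-0.26,0,0,0,-0.3,1],
    [-0.8,-0.26,0,0,0,-0.3,1],
    [-0.8,-0.26,0,0,0,-0.3,1],
    [-0.8,-0.26,0,0,0,-0.3,1],
    [-0.8,-0.26,0,0,0,-0.3,1],
    [-0.8,-0.26,0,0,0,-0.3,1],
    [-0.8,-0.26,0,0,0,-0.3,1],
  ],
)

```text
time_s: 2.72
position: [0.4507, 0.3933, 0.2337]
tcp_rot: [[-0.872, -0.49, 0.002], [-0.49, 0.872, -0.001], [-0.002, -0.002, -1.0]]
force: [-0.4, 0.2, 0.1]
opening: 1.001
grasp_force: 0.0
```

```bash
python3 -c "
from h import *
plan([.634,.222,.23],261);print(bot.read_state()['joint_positions'])"
```

```text
t=2.72 inc [-0.2531 -0.797   0.0139] w -0.2872 ang -150.69 rows 7.2
[ 30.46434802  28.10962281  86.10588633  -0.105367    65.694972
 -88.80075044]
```

Emit:
move_arm(
  increments=[
    [-0.26,-0.81,0.012,0,0,-0.287,1],
    [-0.26,-0.81,0.012,0,0,-0.287,1],
    [-0.26,-0.81,0.012,0,0,-0.287,1],
    [-0.26,-0.81,0.012,0,0,-0.287,1],
    [-0.26,-0.81,0.012,0,0,-0.287,1],
    [-0.26,-0.81,0.012,0,0,-0.287,1],
    [-0.26,-0.81,0.012,0,0,-0.287,1],
    [-0.26,-0.81,0.012,0,0,-0.287,1],
    [-0.26,-0.81,0.012,0,0,-0.287,1],
    [-0.26,-0.81,0.012,0,0,-0.287,1],
  ],
)

```text
time_s: 3.55
position: [0.6335, 0.2223, 0.2297]
tcp_rot: [[-0.16, -0.987, -0.001], [-0.987, 0.16, 0.0], [0.0, 0.001, -1.0]]
force: [-0.3, 1.0, 0.8]
opening: 1.0
grasp_force: 0.0
```

```bash
python3 -c "
from h import *
c=cap('wrist','w1.png')
for t in ['rod_top','collar_top','collar','post_top']: print(t,nets.find_in('wrist',t)[:2])
plan([.634,.222,.23],261);s=bot.read_state();print(s['position'],s['joint_positions'],c['eye'],c['orientation'])
import pickle;pickle.dump(c,open('w1.pkl','wb'))
"
```

```text
rod_top [{'location': [315.2, 120.7], 'conf': 0.76}]
collar_top [{'location': [314.5, 225.3], 'conf': 0.82}, {'location': [317.5, 117.9], 'conf': 0.6}]
collar [{'location': [613.3, 289.9], 'conf': 0.59}, {'location': [314.9, 223.9], 'conf': 0.57}]
post_top [{'location': [315.0, 227.8], 'conf': 0.56}]
 t=3.80 inc [ 0.0036 -0.0034  0.0004] w -0.0002 ang -99.04 rows 0.0
[0.63316288 0.22323279 0.23013072] [ 9.90418452e+00  3.41019006e+01  7.50852433e+01  2.51935422e-04
  7.08110106e+01 -1.61059602e+02] [0.62219199 0.14550747 0.38081841] [[-9.87063802e-01 -1.53941778e-01 -4.47993375e-02]
 [ 1.60325933e-01 -9.46333602e-01 -2.80621291e-01]
 [ 8.04221929e-04 -2.84173614e-01  9.58772502e-01]]
```

View pics/w1.png

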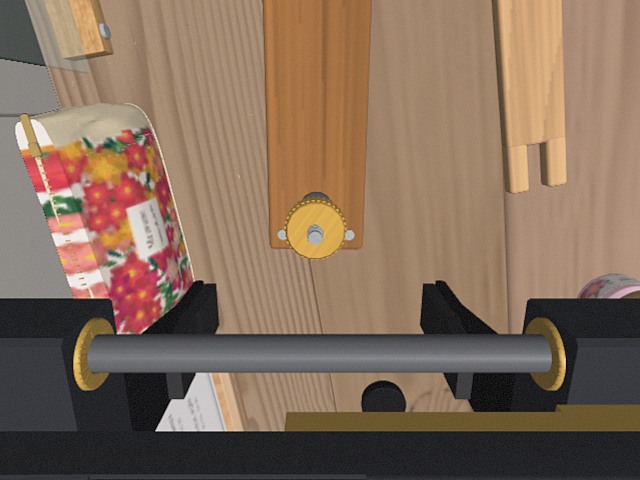

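```bash
python3 -c "
from h import *
import pickle
np.set_printoptions(precision=4,suppress=True)
c=pickle.load(open('w1.pkl','rb'))
print(atz(c,(315,231),.113))
for z in (.094,.1,.106): print(z,atz(c,(316,228.5),z),[proj(c,np.array([*atz(c,(316,228.5),z)[:2],z])+[dx,dy,0]) for dx,dy in ((.022,0),(-.022,0),(0,.022),(0,-.022))])
im=c['image'][180:280,250:380]
cv2.imwrite('pics/c2.png',cv2.resize(im,(780,600),interpolation=3))
"
```

```text
[0.6368 0.2195 0.113 ]
0.094 [0.6368 0.223  0.094 ] [array([285.7516, 233.2463]), array([346.4496, 223.7221]), array([320.8938, 257.1819]), array([310.8987, 198.6021])]
0.1 [0.6365 0.2214 0.1   ] [array([285.1075, 233.3474]), array([347.1024, 223.6197]), array([320.9962, 257.782 ]), array([310.7874, 197.9494])]
0.106 [0.6362 0.2198 0.106 ] [array([284.4353, 233.4529]), array([347.7838, 223.5127]), array([321.1029, 258.4078]), array([310.6711, 197.2676])]
```

View pics/c2.png

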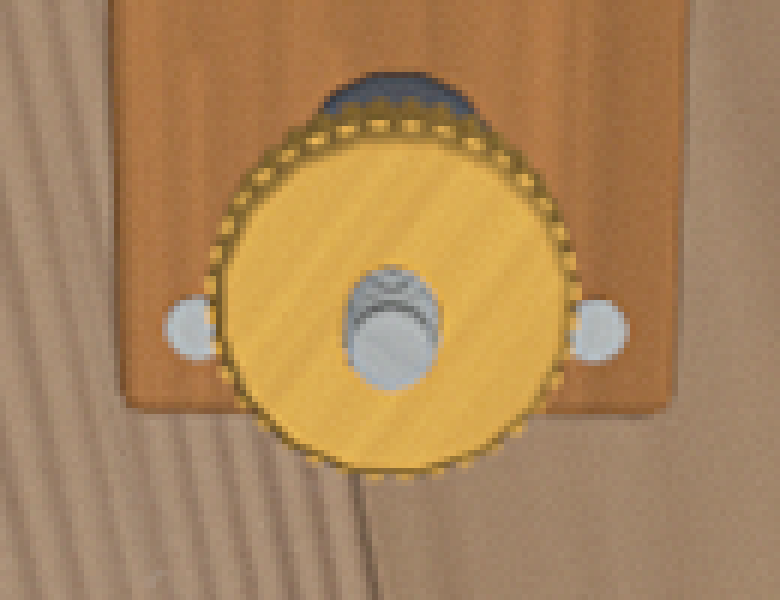

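```bash
python3 -c "
from h import *
import pickle
np.set_printoptions(precision=4,suppress=True)
c=pickle.load(open('w1.pkl','rb'))
r=atz(c,(315.3,237.7),.113);print(r)
for z in (.094,.098,.102): print(z,atz(c,(315.8,230.7),z))
print([atz(c,(250+u/6,180+v/6),.018) for u,v in ((128,405),(672,410))])
plan([r[0],r[1],.13],261)
"
```

```text
[0.6373 0.2241 0.113 ]
0.094 [0.6372 0.2246 0.094 ]
0.098 [0.637  0.2235 0.098 ]
0.102 [0.6368 0.2224 0.102 ]
[array([0.684 , 0.2548, 0.018 ]), array([0.6021, 0.269 , 0.018 ])]
 t=3.80 inc [-0.0052 -0.0132  0.3338] w -0.0002 ang -99.04 rows 2.4
```

Emit:
move_arm(
  increments=[
    [-0.003,-0.013,0.33,0,0,0,0.25],
    [-0.003,-0.013,0.33,0,0,0,0.25],
    [-0.003,-0.013,0.33,0,0,0,0.25],
    [-0.003,-0.013,0.33,0,0,0,0.25],
    [-0.003,-0.013,0.33,0,0,0,0.25],
    [-0.003,-0.013,0.33,0,0,0,0.25],
    [-0.003,-0.013,0.38,0,0,0,0.25],
    [-0.003,-0.013,0.394,0,0,0,0.25],
    [-0.003,-0.013,0.394,0,0,0,0.25],
  ],
)

```text
time_s: 4.55
position: [0.6377, 0.2229, 0.1125]
tcp_rot: [[-0.158, -0.987, 0.001], [-0.987, 0.158, 0.0], [-0.0, -0.001, -1.0]]
force: [0.8, 0.2, 0.0]
opening: 0.401
grasp_force: 0.0
```

Emit:
move_arm(
  increments=[
    [0,0,0.004,0,0,0,0.25],
    [0,0,0.008,0,0,0,0.25],
    [0,0,0.012,0,0,0,0.25],
    [0,0,0.016,0,0,0,0.25],
    [0,0,0.018,0,0,0,0.25],
    [0,0,0.018,0,0,0,0.25],
  ],
)

```text
time_s: 5.05
position: [0.6379, 0.2229, 0.1077]
tcp_rot: [[-0.158, -0.987, 0.001], [-0.987, 0.158, 0.0], [-0.0, -0.001, -1.0]]
force: [-1.8, -0.8, 4.6]
opening: 0.254
grasp_force: 2.6
```

Emit:
move_arm(
  increments=[
    [0,0,0.002,0,0,0,0.25],
    [0,0,0.002,0,0,0,0.25],
    [0,0,0.002,0,0,0,0.25],
  ],
)

```text
time_s: 5.3
position: [0.6378, 0.2229, 0.1076]
tcp_rot: [[-0.158, -0.987, 0.001], [-0.987, 0.158, 0.0], [-0.0, -0.001, -1.0]]
force: [-2.7, -0.9, 8.2]
opening: 0.253
grasp_force: 3.7
```

```bash
python3 -c "
from h import *
s=bot.read_state();print(s['position'],s['force'])
plan([.6065,.026,.13],261)"
```

```text
[0.63783524 0.22288993 0.1075693 ] [-2.7307417  -0.92123891  8.17738383]
 t=5.30 inc [ 6.645e-01 -4.000e-04 -7.500e-02] w -0.0004 ang -99.07 rows 4.8
```

Emit:
move_arm(
  increments=[
    [0,0,-0.1,0,0,0,0.25],
    [0.66,0,-0.1,0,0,0,0.25],
    [0.66,0,-0.1,0,0,0,0.25],
    [0.66,0,-0.1,0,0,0,0.25],
    [0.66,0,-0.1,0,0,0,0.25],
    [0.66,0,-0.04,0,0,0,0.25],
    [0.66,0,0.02,0,0,0,0.25],
    [0.66,0,0.02,0,0,0,0.25],
    [0.66,0,0.02,0,0,0,0.25],
  ],
)

```text
time_s: 6.05
position: [0.5978, 0.0863, 0.0916]
tcp_rot: [[-0.217, -0.976, 0.007], [-0.973, 0.216, -0.081], [0.077, -0.025, -0.997]]
force: [0.1, -0.0, 0.2]
opening: 0.249
grasp_force: 0.0
```

```bash
python3 -c "
from h import *
c=cap('wrist','w2.png')
s=bot.read_state();print(s['position'],s['force'])"
```

```text
[0.59777133 0.08536172 0.09119591] [-0.4108338  -0.16228583 -0.60184949]
```

View pics/w2.png

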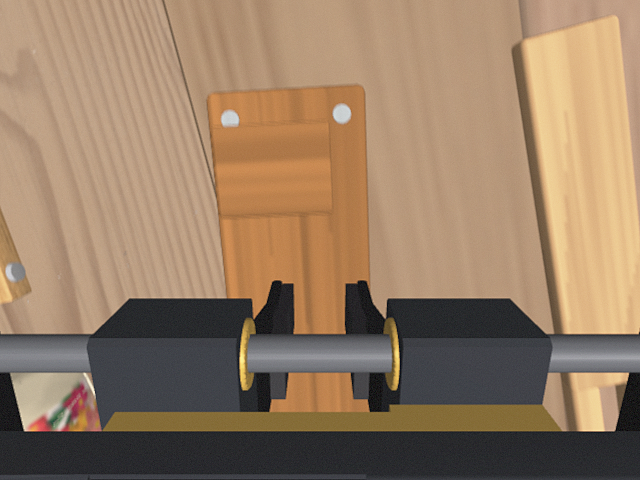

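```bash
cat >> h.py <<'E'
from scipy.spatial.transform import Rotation as Ro
def plan6(p,ang):
    s=bot.read_state(); R=np.array(s['tcp_rot']); a=np.radians(ang)
    T=np.array([[np.cos(a),np.sin(a),0],[np.sin(a),-np.cos(a),0],[0,0,-1]])
    w=Ro.from_matrix(R.T@T).as_rotvec()/np.pi; d=R.T@(np.array(p)-s['position'])/.3
    print('t=%.2f'%s['time_s'],'inc',np.round(d,4),'w',np.round(w,4),'rows',np.linalg.norm(d)*.3/.0417,np.linalg.norm(w)*180/7.16,'F',np.round(s['force'],1),'z %.4f'%s['position'][2])
E
python3 -c "
from h import *
plan6([.6065,.026,.12],210);print(bot.read_state()['joint_positions'])"
```

```text
t=6.10 inc [ 0.1936 -0.0736 -0.0794] w [-0.0175 -0.0202  0.2634] rows 1.5960630421361637 6.655051785495058 F [-0.4 -0.2 -0.6] z 0.0912
[-1.63362629e-01  3.95529290e+01  9.13957801e+01 -6.19940980e+00
  4.88231199e+01 -1.63522028e+02]
```

Emit:
move_arm(
  increments=[
    [0,0,-0.08,0,0,0.05,0.25],
    [0.19,-0.07,-0.08,-0.018,-0.02,0.26,0.25],
    [0.19,-0.07,-0.08,-0.018,-0.02,0.26,0.25],
    [0.19,-0.07,-0.08,-0.018,-0.02,0.26,0.25],
    [0.19,-0.07,-0.08,-0.018,-0.02,0.26,0.25],
    [0.19,-0.07,-0.08,-0.018,-0.02,0.26,0.25],
    [0.19,-0.07,-0.08,-0.018,-0.02,0.26,0.25],
    [0.19,-0.07,-0.08,-0.018,-0.02,0.26,0.25],
  ],
)

```text
time_s: 6.77
position: [0.6076, 0.0286, 0.1223]
tcp_rot: [[-0.861, -0.509, 0.003], [-0.509, 0.861, 0.002], [-0.003, -0.0, -1.0]]
force: [-1.1, 0.4, -0.1]
opening: 0.25
grasp_force: 0.0
```

```bash
python3 -c "
from h import *
plan6([.6065,.026,.1],210);print(bot.read_state()['position'],bot.read_state()['tcp_rot'])"
```

```text
t=6.77 inc [ 0.0076 -0.0056  0.0742] w [-0.      0.001   0.0032] rows 0.5380394121272273 0.08326583282629382 F [-1.1  0.4 -0.1] z 0.1223
[0.60755397 0.02856555 0.12226414] [[-8.61004758e-01 -5.08589993e-01  2.65076701e-03]
 [-5.08587744e-01  8.61008837e-01  1.51292359e-03]
 [-3.05179161e-03 -4.55132077e-05 -9.99995342e-01]]
```

Emit:
move_arm(
  increments=[
    [0.008,-0.006,0.05,0,0.001,0,0.25],
    [0.008,-0.006,0.074,0,0.001,0,0.25],
    [0.008,-0.006,0.077,0,0.001,0,0.25],
    [0.008,-0.006,0.08,0,0.001,0,0.25],
    [0.008,-0.006,0.083,0,0.001,0,0.25],
    [0.008,-0.006,0.086,0,0.001,0,0.25],
    [0.008,-0.006,0.089,0,0.001,0,0.25],
    [0.008,-0.006,0.092,0,0.001,0,0.25],
    [0.008,-0.006,0.092,0,0.001,0,0.25],
  ],
)

```text
time_s: 7.52
position: [0.6061, 0.0263, 0.0965]
tcp_rot: [[-0.86, -0.51, 0.0], [-0.51, 0.86, -0.0], [0.0, -0.0, -1.0]]
force: [-2.6, -0.3, 10.5]
opening: 0.249
grasp_force: 5.2
```

```bash
python3 -c "
from h import *
plan6([.6065,.026,.09],210)"
```

```text
t=7.52 inc [-0.0005 -0.0015  0.0216] w [-0.0001 -0.      0.0039] rows 0.15571439751743596 0.09717870704046765 F [-2.6 -0.3 10.5] z 0.0965
```

```bash
python3 -c "
from h import *
plan6([.6373,.2235,.14],210);plan6([.6373,.2235,.082],210)"
```

```text
t=7.52 inc [-0.4249  0.5121 -0.1453] w [-0.0001 -0.      0.0039] rows 4.899857983089375 0.09717870704046765 F [-2.6 -0.3 10.5] z 0.0965
t=7.52 inc [-0.4249  0.5122  0.048 ] w [-0.0001 -0.      0.0039] rows 4.799961950641122 0.09717870704046765 F [-2.6 -0.3 10.5] z 0.0965
```

Emit:
move_arm(
  increments=[
    [0,0,-0.13,0,0,0,1],
    [-0.425,0.512,-0.15,0,0,0,1],
    [-0.425,0.512,-0.15,0,0,0,1],
    [-0.425,0.512,-0.15,0,0,0,1],
    [-0.425,0.512,-0.15,0,0,0,1],
    [-0.425,0.512,-0.15,0,0,0,1],
    [-0.425,0.512,-0.15,0,0,0,1],
    [-0.425,0.512,-0.15,0,0,0,1],
  ],
)

```text
time_s: 8.18
position: [0.637, 0.2256, 0.1394]
tcp_rot: [[-0.858, -0.514, -0.0], [-0.514, 0.858, -0.0], [0.0, -0.0, -1.0]]
force: [-1.2, -0.4, -0.1]
opening: 0.774
grasp_force: 0.0
```

```bash
python3 -c "
from h import *
plan6([.6373,.2235,.082],210);print(bot.read_state()['position'])"
```

```text
t=8.18 inc [ 0.0028 -0.0065  0.1912] w [-0.     -0.0001  0.005 ] rows 1.376804610491304 0.12691004749277343 F [-1.2 -0.4 -0.1] z 0.1394
[0.63702939 0.22561768 0.13937305]
```

Emit:
move_arm(
  increments=[
    [0.001,-0.003,0.0,0,0,0.005,1],
    [0.001,-0.003,0.1,0,0,0.005,1],
    [0.001,-0.003,0.191,0,0,0.005,1],
    [0.001,-0.003,0.191,0,0,0.005,0.9],
    [0.001,-0.003,0.191,0,0,0.005,0.4],
    [0.001,-0.003,0.191,0,0,0.005,0.4],
    [0.001,-0.003,0.191,0,0,0.005,0.4],
    [0.001,-0.003,0.191,0,0,0.005,0.4],
    [0.001,-0.003,0.191,0,0,0.005,0.4],
    [0.001,-0.003,0.191,0,0,0.005,0.4],
  ],
)

```text
time_s: 9.02
position: [0.6378, 0.2224, 0.0829]
tcp_rot: [[-0.868, -0.496, 0.0], [-0.496, 0.868, 0.0], [-0.0, -0.0, -1.0]]
force: [-0.5, -0.2, 0.3]
opening: 0.554
grasp_force: 0.0
```

```bash
python3 -c "
from h import *
plan6([.6373,.2235,.082],210);s=bot.read_state();print(s['position'],s['moment'],s['grasp_force'],s['opening'])"
```

```text
t=9.02 inc [-0.0004  0.0039  0.003 ] w [-0.      0.0001 -0.0013] rows 0.03523686327730846 0.03331226275021817 F [-0.5 -0.2  0.3] z 0.0829
[0.63778224 0.22243416 0.08288909] [ 0.04023034  0.02913015 -0.03077114] 0.0 0.5536051377664345
```

Emit:
move_arm(
  increments=[
    [0,0.002,0,0,0,0,0],
    [0,0.002,0,0,0,0,0],
    [0,0.002,0,0,0,0,0],
    [0,0.002,0,0,0,0,0],
    [0,0.002,0,0,0,0,0],
  ],
)

```text
time_s: 9.43
position: [0.6368, 0.2239, 0.0825]
tcp_rot: [[-0.868, -0.496, -0.001], [-0.496, 0.868, 0.001], [0.0, 0.002, -1.0]]
force: [-2.3, 4.6, 5.3]
opening: 0.498
grasp_force: 30.0
```

```bash
python3 -c "
from h import *
plan6([.6373,.2235,.082],210);s=bot.read_state();print(s['position'],s['moment'],s['grasp_force'],s['opening'])"
```

```text
t=9.43 inc [-0.0006 -0.002   0.0017] w [ 0.0005 -0.0001 -0.0014] rows 0.019099215429532218 0.03692212255005318 F [-2.3  4.6  5.3] z 0.0825
[0.63684676 0.22391688 0.08250507] [ 0.85320869  0.48588934 -0.00390652] 29.99381056521088 0.4980711177700623
```

Emit:
move_arm(
  increments=[
    [0,0.003,0.0023,0,0,0.038,0],
    [0,0.004,0.0047,0,0,0.077,0],
    [0,0.004,0.007,0,0,0.115,0],
    [0,0.004,0.0093,0,0,0.154,0],
    [0,0.004,0.0117,0,0,0.192,0],
    [0,0.004,0.014,0,0,0.231,0],
    [0,0.004,0.0163,0,0,0.269,0],
    [0,0.004,0.0187,0,0,0.308,0],
    [0,0.004,0.0187,0,0,0.308,0],
    [0,0.004,0.0187,0,0,0.308,0],
  ],
)

```text
time_s: 10.27
position: [0.6369, 0.224, 0.077]
tcp_rot: [[-0.901, 0.434, 0.0], [0.434, 0.901, -0.0], [-0.0, -0.0, -1.0]]
force: [-1.6, 1.0, 5.7]
opening: 0.5
grasp_force: 30.0
```

```bash
python3 -c "
from h import *
plan6([.6373,.2235,.082],98.8);s=bot.read_state();print(s['position'],s['joint_positions'],s['moment'],s['grasp_force'],s['opening'])"
```

```text
t=10.27 inc [-0.002  -0.0008 -0.0167] w [-0.      0.      0.3083] rows 0.1214518861457706 7.75106851289741 F [-1.6  1.   5.7] z 0.0770
[0.63686606 0.22398202 0.07697716] [ 9.91434799e+00  4.47091778e+01  8.08572656e+01 -3.77606274e-03
  5.44340759e+01 -5.43811062e+01] [ 0.38644051  0.24397801 -0.11330781] 29.99387802556157 0.49978537765835446
```

Emit:
move_arm(
  increments=[
    [0,0,0.0023,0,0,0.038,0],
    [0,0,0.0047,0,0,0.077,0],
    [0,0,0.007,0,0,0.115,0],
    [0,0,0.0093,0,0,0.154,0],
    [0,0,0.0117,0,0,0.192,0],
    [0,0,0.014,0,0,0.231,0],
    [0,0,0.0163,0,0,0.269,0],
    [0,0,0.0187,0,0,0.308,0],
    [0,0,0.0187,0,0,0.308,0],
    [0,0,0.0187,0,0,0.308,0],
  ],
)

```text
time_s: 11.1
position: [0.6369, 0.2239, 0.0714]
tcp_rot: [[-0.154, 0.988, 0.0], [0.988, 0.154, -0.0], [-0.0, 0.0, -1.0]]
force: [-1.3, 1.3, 5.1]
opening: 0.5
grasp_force: 30.0
```

Emit:
move_arm(
  increments=[
    [0,0,0,0,0,0,0.75],
    [0,0,0,0,0,0,0.75],
    [0,0,0,0,0,0,0.75],
    [0,0,-0.15,0,0,0,0.6],
    [0,0,-0.22,0,0,0,0.25],
    [0,0,-0.22,0,0,0,0.25],
    [0,0,-0.22,0,0,0,0.25],
    [0,0,-0.22,0,0,0,0.25],
    [0,0,-0.22,0,0,0,0.25],
  ],
)

```text
time_s: 11.85
position: [0.6352, 0.2235, 0.1349]
tcp_rot: [[-0.154, 0.988, -0.005], [0.988, 0.154, -0.001], [-0.0, -0.005, -1.0]]
force: [0.0, -0.4, -0.1]
opening: 0.361
grasp_force: 0.0
```

```bash
python3 -c "
from h import *
plan6([.6369,.224,.1],98.5);s=bot.read_state();print(s['position'],s['tcp_rot'],s['opening'])"
```

```text
t=11.85 inc [0.001  0.0066 0.1163] w [-0.0015  0.0001  0.0021] rows 0.8378386116455817 0.06564281694293532 F [ 0.  -0.4 -0.1] z 0.1349
[0.63516399 0.22345052 0.13489039] [[-1.54377986e-01  9.88000699e-01 -4.69647276e-03]
 [ 9.88011814e-01  1.54374762e-01 -1.04359087e-03]
 [-3.06051642e-04 -4.80127803e-03 -9.99988427e-01]] 0.36069743905925183
```

Emit:
move_arm(
  increments=[
    [0.0,0.003,0.05,0,0,0,0.25],
    [0.0,0.003,0.114,0,0,0,0.25],
    [0.0,0.003,0.117,0,0,0,0.25],
    [0.0,0.003,0.12,0,0,0,0.25],
    [0.0,0.003,0.123,0,0,0,0.25],
    [0.0,0.003,0.126,0,0,0,0.25],
    [0.0,0.003,0.129,0,0,0,0.25],
    [0.0,0.003,0.132,0,0,0,0.25],
    [0.0,0.003,0.132,0,0,0,0.25],
  ],
)

```text
time_s: 12.6
position: [0.6373, 0.2241, 0.0973]
tcp_rot: [[-0.154, 0.988, -0.001], [0.988, 0.154, -0.0], [0.0, -0.001, -1.0]]
force: [0.3, -0.6, 0.4]
opening: 0.253
grasp_force: 0.0
```

```bash
python3 -c "
from h import *
plan6([.6369,.224,.1],98.5)"
```

```text
t=12.60 inc [-0.0001 -0.0013 -0.0091] w [-0.0003 -0.      0.0021] rows 0.06611899703652273 0.05458503796421046 F [ 0.3 -0.6  0.4] z 0.0973
```

Emit:
move_arm(
  increments=[
    [0,0,0.002,0,0,0,0.25],
    [0,0,0.004,0,0,0,0.25],
    [0,0,0.006,0,0,0,0.25],
    [0,0,0.006,0,0,0,0.25],
  ],
)

```text
time_s: 12.93
position: [0.6374, 0.2241, 0.0965]
tcp_rot: [[-0.155, 0.988, -0.001], [0.988, 0.155, -0.0], [-0.0, -0.001, -1.0]]
force: [-1.3, -0.6, 5.4]
opening: 0.25
grasp_force: 2.9
```

```bash
python3 -c "
from h import *
plan6([.4415,.112,.17],91.5)"
```

```text
t=12.93 inc [-0.2684 -0.7032 -0.2444] w [-0.0002  0.      0.0411] rows 5.692907657991592 1.0327308781960534 F [-1.3 -0.6  5.4] z 0.0965
```

Emit:
move_arm(
  increments=[
    [0,0,-0.135,0,0,0,0.25],
    [-0.27,-0.703,-0.24,0,0,0.041,1],
    [-0.27,-0.703,-0.24,0,0,0.041,1],
    [-0.27,-0.703,-0.24,0,0,0.041,1],
    [-0.27,-0.703,-0.24,0,0,0.041,1],
    [-0.27,-0.703,-0.24,0,0,0.041,1],
    [-0.27,-0.703,-0.24,0,0,0.041,1],
    [-0.27,-0.703,-0.24,0,0,0.041,1],
    [-0.27,-0.703,-0.24,0,0,0.041,1],
    [-0.27,-0.703,-0.24,0,0,0.041,1],
  ],
)

```text
time_s: 13.77
position: [0.4434, 0.1116, 0.1679]
tcp_rot: [[-0.026, 1.0, 0.002], [1.0, 0.026, 0.0], [-0.0, 0.002, -1.0]]
force: [0.2, -0.0, -0.2]
opening: 0.848
grasp_force: 0.0
```

```bash
python3 -c "
from h import *
import pickle
c=cap('wrist','w3.png');pickle.dump(c,open('w3.pkl','wb'))
plan6([.4415,.112,.17],91.5);print(bot.read_state()['position'])"
```

```text
t=13.82 inc [ 0.0011 -0.0069 -0.0076] w [0.0005 0.     0.    ] rows 0.07440520866102236 0.011783165437134683 F [ 0.4 -0.1  0.2] z 0.1677
[0.44357587 0.11171976 0.16771112]
```

View pics/w3.png

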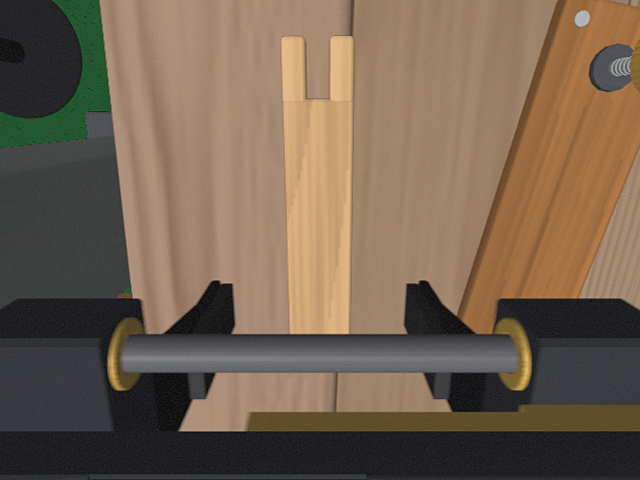

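```bash
python3 -c "
from h import *
import pickle
np.set_printoptions(precision=4,suppress=True)
c=pickle.load(open('w3.pkl','rb'))
for p in ((281.5,37),(353.5,37),(306,100),(330,100),(289.5,325),(350,325)): print(p,atz(c,p,.016))
im=c['image']
for z,pp in((.018,((568,0),(462,305),)),): 
  q=[atz(c,p,z) for p in pp]; print(q, np.degrees(np.arctan2(*(q[0]-q[1])[:2][::-1])))
# refine: edge columns between wood tones along board rows
g=cv2.cvtColor(im,cv2.COLOR_BGR2LAB).astype(float)
def edge(row,c0,c1):
  v=np.abs(np.diff(cv2.GaussianBlur(g[row-2:row+3].mean(0),(1,3),0).reshape(640,3)[c0:c1],axis=0)).sum(1); return c0+v.argmax()+.5
for lo,hi,z,f in ((275,300,.016,None),(340,362,.016,None),(440,600,.018,1)):
  P=[]
  for r in range(110,290,10):
    a,b=(lo,hi) if not f else (int(568-106*r/305)-15,int(568-106*r/305)+15)
    P.append(atz(c,(edge(r,a,b),r),z)[:2])
  P=np.array(P); vx,vy,x0,y0=cv2.fitLine(P.astype(np.float32),cv2.DIST_HUBER,0,.001,.001).ravel()
  print('line ang',np.degrees(np.arctan2(vy,vx))%180,x0,y0)
"
```

```text
(281.5, 37) [0.4165 0.2381 0.016 ]
(353.5, 37) [0.4643 0.2393 0.016 ]
(306, 100) [0.4334 0.1987 0.016 ]
(330, 100) [0.45   0.1991 0.016 ]
(289.5, 325) [0.4228 0.0248 0.016 ]
(350, 325) [0.4719 0.026  0.016 ]
[array([0.6018, 0.2643, 0.018 ]), array([0.5599, 0.0469, 0.018 ])] 79.1000685647648
line ang 91.73954 0.41960192 0.12237126
line ang 91.864525 0.46709254 0.14188783
line ang 80.382904 0.5725994 0.13445266
```

```bash
python3 -c "
from h import *
plan6([.444,.1137,.0145],91.8)"
```

```text
t=13.82 inc [0.0066 0.0008 0.5107] w [ 0.0005  0.     -0.0016] rows 3.6744486093440156 0.042699762822033464 F [ 0.4 -0.1  0.2] z 0.1677
```

Emit:
move_arm(
  increments=[
    [0.006,0,0.2,0,0,-0.0015,1],
    [0.006,0,0.4,0,0,-0.0015,1],
    [0.006,0,0.46,0,0,-0.0015,1],
    [0.006,0,0.49,0,0,-0.0015,1],
    [0.006,0,0.507,0,0,-0.0015,0.8],
    [0.006,0,0.507,0,0,-0.0015,0.8],
    [0.006,0,0.507,0,0,-0.0015,0.65],
  ],
)

```text
time_s: 14.4
position: [0.4424, 0.1136, 0.0151]
tcp_rot: [[-0.032, 1.0, -0.001], [1.0, 0.032, -0.0], [-0.0, -0.001, -1.0]]
force: [0.3, -0.3, -0.5]
opening: 0.852
grasp_force: 0.0
```

```bash
python3 -c "
from h import *
plan6([.444,.1137,.0145],91.8);print(bot.read_state()['opening'])"
```

```text
t=14.40 inc [0.0002 0.0052 0.0021] w [-0.0002  0.      0.0001] rows 0.040466911174340085 0.005324063259245675 F [ 0.3 -0.3 -0.5] z 0.0151
0.8524315367568769
```

Aligned; grip.

Emit:
move_arm(
  increments=[
    [0,0.004,0.001,0,0,0,0],
    [0,0.004,0.001,0,0,0,0],
    [0,0.004,0.001,0,0,0,0],
    [0,0.004,0.001,0,0,0,0],
    [0,0.004,0.001,0,0,0,0],
    [0,0.004,0.001,0,0,0,0],
    [0,0.004,0.001,0,0,0,0],
    [0,0.004,0.001,0,0,0,0],
  ],
)

```text
time_s: 15.07
position: [0.4432, 0.1133, 0.0159]
tcp_rot: [[-0.031, 1.0, 0.001], [1.0, 0.031, -0.0], [-0.0, 0.001, -1.0]]
force: [0.2, 1.0, 6.2]
opening: 0.577
grasp_force: 30.0
```

```bash
python3 -c "
from h import *
s=bot.read_state();print(s['opening'],s['grasp_force'],s['position'])
plan6([.444,.1137,.16],91.8);plan6([.6207,.1252,.16],80.7)"
```

```text
0.5771942732735469 30.002079606056213 [0.44315081 0.11334105 0.01588979]
t=15.07 inc [ 0.001   0.0032 -0.4804] w [ 0.0003  0.     -0.0001] rows 3.455950958846049 0.00722683855950013 F [0.2 1.  6.2] z 0.0159
t=15.07 inc [ 0.0211  0.5932 -0.4799] w [0.0003 0.     0.0615] rows 5.491140817520111 1.5470583183955777 F [0.2 1.  6.2] z 0.0159
```

Emit:
move_arm(
  increments=[
    [0,0,-0.1,0,0,0,0],
    [0,0,-0.23,0,0,0,0],
    [0,0,-0.36,0,0,0,0],
    [0,0.05,-0.45,0,0,0.02,0],
    [0.01,0.15,-0.48,0,0,0.04,0],
    [0.02,0.28,-0.48,0,0,0.061,0],
    [0.02,0.4,-0.48,0,0,0.061,0],
    [0.02,0.5,-0.48,0,0,0.061,0],
    [0.02,0.55,-0.48,0,0,0.061,0],
    [0.02,0.55,-0.48,0,0,0.061,0],
  ],
)

```text
time_s: 15.9
position: [0.6112, 0.124, 0.1585]
tcp_rot: [[0.161, 0.987, 0.003], [0.987, -0.161, -0.0], [0.0, 0.003, -1.0]]
force: [1.3, 0.6, -1.7]
opening: 0.571
grasp_force: 30.0
```

```bash
python3 -c "
from h import *
import pickle
c=cap('wrist','w4.png');pickle.dump(c,open('w4.pkl','wb'))
s=bot.read_state();print(s['opening'],s['grasp_force'],s['position'])
plan6([.6207,.1252,.16],80.7)"
```

```text
0.5688148256801607 29.99798834323883 [0.60802385 0.12414072 0.15802934]
t=15.95 inc [ 0.0103  0.0411 -0.0067] w [-0.0006  0.0002  0.0004] rows 0.30868282377430195 0.019084584972969696 F [-0.7  0.3 -3.5] z 0.1580
```

View pics/w4.png

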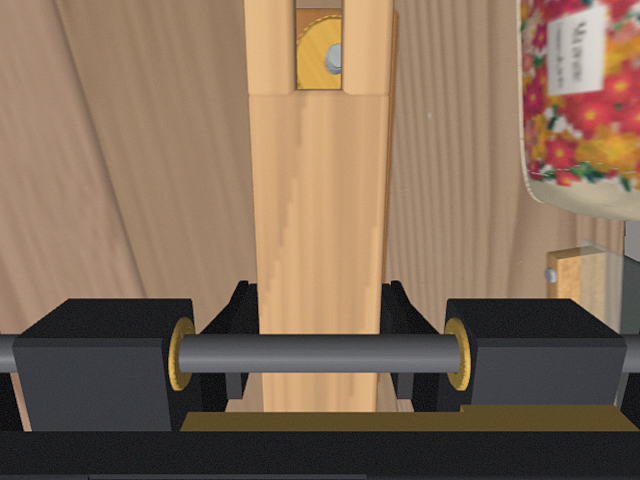

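```bash
python3 -c "
from h import *
import pickle
np.set_printoptions(precision=4,suppress=True)
c=pickle.load(open('w4.pkl','rb'))
im=c['image']
cv2.imwrite('pics/c4.png',cv2.resize(im[0:100,240:400],(800,500),interpolation=3))
L=lambda p,z=.158: atz(c,p,z)
for a,b in (((248,95),(391,95)),((258,270),(381,270)),((295,85),(344,85))): print(L(a),L(b),(L(a)+L(b))/2)
print('rod',atz(c,(335,57),.113))
s=bot.read_state();print(s['position'],np.degrees(np.arctan2(s['tcp_rot'][1,0],s['tcp_rot'][0,0])))
"
```

```text
[0.6016 0.2117 0.158 ] [0.6504 0.2037 0.158 ] [0.626  0.2077 0.158 ]
[0.5919 0.1478 0.158 ] [0.6392 0.14   0.158 ] [0.6156 0.1439 0.158 ]
[0.6182 0.2122 0.158 ] [0.6348 0.2095 0.158 ] [0.6265 0.2109 0.158 ]
rod [0.6357 0.2238 0.113 ]
[0.608  0.1241 0.158 ] 80.77150558958708
```

View pics/c4.png

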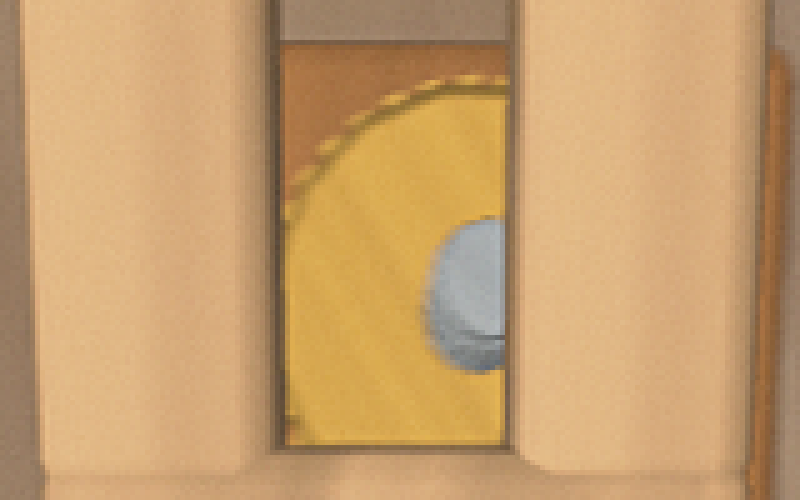

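Emit:
move_arm(
  increments=[
    [0.003,0.02,0,0,0,0,0],
    [0.0055,0.038,0,0,0,0,0],
    [0.0055,0.038,0,0,0,0,0],
    [0.0055,0.038,0.06,0,0,0,0],
    [0.0055,0.038,0.06,0,0,0,0],
    [0.0055,0.038,0.06,0,0,0,0],
  ],
)

```text
time_s: 16.45
position: [0.6171, 0.1242, 0.14]
tcp_rot: [[0.16, 0.987, -0.005], [0.987, -0.16, -0.0], [-0.001, -0.005, -1.0]]
force: [-0.0, -0.1, -2.4]
opening: 0.573
grasp_force: 30.0
```

```bash
python3 -c "
from h import *
import pickle
np.set_printoptions(precision=4,suppress=True)
s=bot.read_state();print(s['position'])
c=cap('wrist','w5.png')
z=s['position'][2]
R=[.6369,.2239,.113]
print('rod px',proj(c,R))
g=c['image'][55:80].astype(float)
cv2.imwrite('pics/c5.png',cv2.resize(c['image'][0:120,220:420],(800,480),interpolation=3))
plan6([.6195,.1239,.125],80.7)
"
```

```text
[0.6171 0.1242 0.14  ]
rod px [325.8979  53.1302]
t=16.50 inc [-0.0003  0.0051  0.0524] w [-0.0009  0.0002  0.0005] rows 0.378555127373188 0.02691474318836293 F [-0.4 -0.4 -3.4] z 0.1407
```

View pics/c5.png

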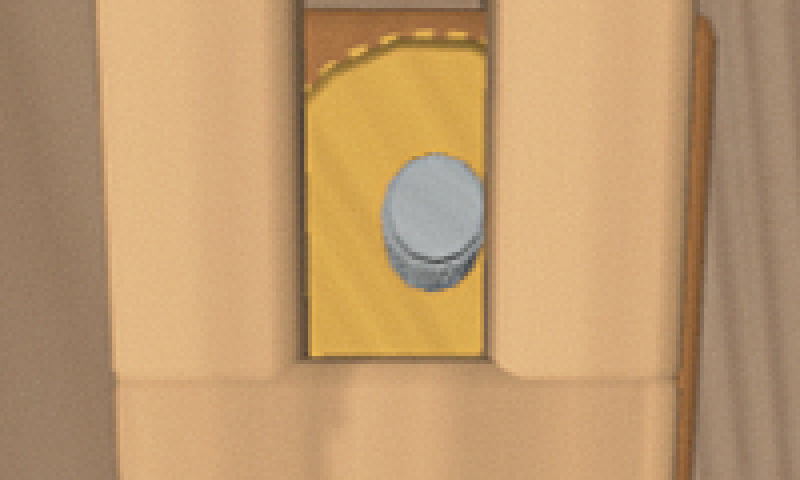

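Emit:
move_arm(
  increments=[
    [0,0.006,0,0,0,0,0],
    [0,0.006,0,0,0,0,0],
    [0,0.006,0,0,0,0,0],
  ],
)

```text
time_s: 16.75
position: [0.6212, 0.1239, 0.1416]
tcp_rot: [[0.16, 0.987, 0.0], [0.987, -0.16, -0.0], [-0.0, 0.0, -1.0]]
force: [-0.1, 0.4, -2.0]
opening: 0.569
grasp_force: 30.0
```

```bash
cat > m.py <<'E'
from h import *
np.set_printoptions(precision=4,suppress=True)
s=bot.read_state();print(s['position'],s['force'])
c=cap('wrist','w6.png')
hsv=cv2.cvtColor(c['image'],cv2.COLOR_BGR2HSV)
sub=hsv[0:100,270:370]
m=((sub[...,1]<60)&(sub[...,2]>100)).astype(np.uint8)
n,l,st,ce=cv2.connectedComponentsWithStats(m)
for i in range(1,n):
    if st[i,4]>100: print('grey blob x%d..%d y%d..%d'%(st[i,0]+270,st[i,0]+st[i,2]+269,st[i,1],st[i,1]+st[i,3]-1),st[i,4])
g=cv2.cvtColor(c['image'],cv2.COLOR_BGR2LAB).astype(float)
for r in (75,80,85):
    print(r,''.join('Y' if (hsv[r,x,1]>150) else ('d' if hsv[r,x,2]<110 else '.') for x in range(285,355)))
print(proj(c,[.6369,.2239,.113]),proj(c,[.6379,.2239,.113]))
plan6([.621,.1236,.125],80.7)
E
python3 m.py
```

```text
[0.6212 0.1239 0.1416] [-0.0714  0.4201 -2.0326]
grey blob x305..331 y40..73 665
75 ..........ddYYYYYYYYYYYYYYYYYYYYYYYYYYYYYYYYYYYYYYYYYYYY..............
80 ..........ddYYYYYYYYYYYYYYYYYYYYYYYYYYYYYYYYYYYYYYYYYYYY..............
85 ...........dYYYYYYYYYYYYYYYYYYYYYYYYYYYYYYYYYYYYYYYYYYYY..............
[315.4638  54.711 ] [317.9381  54.2741]
t=16.80 inc [-0.001   0.0002  0.0547] w [-0.0001  0.0001  0.0005] rows 0.39384791291859444 0.012946322042769005 F [ 1.   0.3 -2.3] z 0.1414
```

Emit:
move_arm(
  increments=[
    [-0.001,0,0.04,0,0,0,0],
    [-0.001,0,0.08,0,0,0,0],
    [-0.001,0,0.11,0,0,0,0],
    [-0.001,0,0.12,0,0,0,0],
    [-0.001,0,0.125,0,0,0,0],
    [-0.001,0,0.128,0,0,0,0],
    [-0.001,0,0.131,0,0,0,0],
    [-0.001,0,0.131,0,0,0,0],
  ],
)

```text
time_s: 17.47
position: [0.6208, 0.1236, 0.1017]
tcp_rot: [[0.16, 0.987, -0.001], [0.987, -0.16, -0.0], [-0.0, -0.001, -1.0]]
force: [-0.7, -0.4, -2.1]
opening: 0.573
grasp_force: 30.0
```

```bash
python3 m.py
```

```text
[0.6208 0.1236 0.1017] [-0.7354 -0.4062 -2.0945]
grey blob x301..335 y17..63 1170
75 ..........ddYYYYYYYYYYYYYYYYYYYYYYYYYYYYYYYYYYYYYYYYYYY...............
80 ..........ddYYYYYYYYYYYYYYYYYYYYYYYYYYYYYYYYYYYYYYYYYYYY..............
85 ..........dd.YYYYYYYYYYYYYYYYYYYYYYYYYYYYYYYYYYYYYYYYYY...............
[315.3366  36.1115] [318.5553  35.5361]
t=17.52 inc [-0.      0.0005 -0.0773] w [-0.0002  0.0001  0.0005] rows 0.55589870725425 0.014100159973656236 F [-0.   0.3 -2. ] z 0.1018
```

Emit:
move_arm(
  increments=[
    [0,0,0.002,0,0,0,0],
    [0,0,0.004,0,0,0,0],
    [0,0,0.006,0,0,0,0],
    [0,0,0.008,0,0,0,0],
    [0,0,0.008,0,0,0,0],
  ],
)

```text
time_s: 17.93
position: [0.6209, 0.1236, 0.1011]
tcp_rot: [[0.16, 0.987, 0.0], [0.987, -0.16, -0.0], [-0.0, 0.0, -1.0]]
force: [-2.6, 0.9, 8.1]
opening: 0.569
grasp_force: 30.0
```

Emit:
move_arm(
  increments=[
    [0,0,-0.002,0,0,0,0.75],
    [0,0,-0.002,0,0,0,0.75],
    [0,0,-0.002,0,0,0,0.75],
    [0,0,-0.002,0,0,0,0.75],
    [0,0,-0.05,0,0,0,0.8],
    [0,0,-0.15,0,0,0,0.8],
    [0,0,-0.28,0,0,0,0.8],
    [0,0,-0.4,0,0,0,0.8],
    [0,0,-0.4,0,0,0,0.8],
    [0,0,-0.4,0,0,0,0.8],
  ],
)

```text
time_s: 18.77
position: [0.6224, 0.1237, 0.2219]
tcp_rot: [[0.16, 0.987, 0.005], [0.987, -0.16, -0.0], [0.001, 0.005, -1.0]]
force: [0.2, 0.7, -0.2]
opening: 0.8
grasp_force: 0.0
```

```bash
cat > n.py <<'E'
from h import *
import pickle
np.set_printoptions(precision=4,suppress=True)
s=bot.read_state();print(s['position'],s['force'],s['opening'])
c=cap('wrist','w7.png'); t=cap('top','t7.png')
pickle.dump((c,t),open('w7.pkl','wb'))
im=c['image']; g=cv2.GaussianBlur(cv2.cvtColor(im,cv2.COLOR_BGR2LAB),(3,3),0).astype(float)
# board mask by light wood colour
h=cv2.cvtColor(im,cv2.COLOR_BGR2HSV); print('board hsv',h[150,320],h[200,300])
for r in (120,170,220,270): 
    v=np.abs(np.diff(g[r-2:r+3].mean(0),axis=0)).sum(1); i=[k for k in np.argsort(v)[::-1][:8]]; print(r,sorted(i))
ht=cv2.cvtColor(t['image'],cv2.COLOR_BGR2HSV)
for n,x in (('board','board'),('tin','tin'),('bottle','bottle')):
    print(n,[(np.round(r['location']).tolist(),round(r['conf'],2)) for r in nets.find_in('top',x)[:3]])
E
python3 n.py
```

```text
[0.6224 0.1237 0.2219] [ 0.1655  0.723  -0.2192] 0.7998415592183954
board hsv [ 16 111 212] [ 16 106 218]
120 [np.int64(275), np.int64(473), np.int64(474), np.int64(490), np.int64(500), np.int64(501), np.int64(611), np.int64(612)]
170 [np.int64(496), np.int64(497), np.int64(539), np.int64(540), np.int64(544), np.int64(611), np.int64(612), np.int64(613)]
220 [np.int64(278), np.int64(279), np.int64(349), np.int64(350), np.int64(351), np.int64(362), np.int64(561), np.int64(563)]
270 [np.int64(279), np.int64(280), np.int64(348), np.int64(349), np.int64(360), np.int64(361), np.int64(561), np.int64(562)]
board []
tin [([209.0, 246.0], 0.71)]
bottle [([425.0, 222.0], 0.66), ([411.0, 268.0], 0.48)]
```

```bash
python3 -c "
from h import *
plan6([.5122,.381,.12],160)
import pickle
c,t=pickle.load(open('w7.pkl','rb'))
h=cv2.cvtColor(t['image'],cv2.COLOR_BGR2HSV)[225:270,180:235]
m=((h[...,1]<40)&(h[...,2]>150)).astype(np.uint8)
x,y,w,hh=cv2.boundingRect(cv2.findNonZero(m)); print(x+180,y+225,w,hh, atz(t,(x+180+w/2-.5,y+225+hh/2-.5),.012))
"
```

```text
t=19.02 inc [ 0.7902 -0.4888  0.3253] w [-0.0016 -0.0009 -0.4401] rows 7.08232216482581 11.062939687888539 F [ 0.6 -0.6  0. ] z 0.2171
197 238 19 20 [0.51356361 0.3818676  0.012     ]
```

Emit:
move_arm(
  increments=[
    [0.1,0,0,0,0,-0.04,1],
    [0.79,-0.489,0,0,0,-0.44,1],
    [0.79,-0.489,0,0,0,-0.44,1],
    [0.79,-0.489,0,0,0,-0.44,1],
    [0.79,-0.489,0.2,0,0,-0.44,1],
    [0.79,-0.489,0.32,0,0,-0.44,1],
    [0.79,-0.489,0.32,0,0,-0.44,1],
    [0.79,-0.489,0.32,0,0,-0.44,1],
    [0.79,-0.489,0.32,0,0,-0.44,1],
    [0.79,-0.489,0.32,0,0,-0.44,1],
  ],
)

```text
time_s: 19.85
position: [0.51, 0.3819, 0.1191]
tcp_rot: [[-0.891, 0.454, -0.008], [0.454, 0.891, -0.004], [0.006, -0.007, -1.0]]
force: [0.3, 0.3, 0.3]
opening: 0.998
grasp_force: 0.0
```

```bash
cat > k.py <<'E'
from h import *
c=cap('wrist','w8.png')
h=cv2.cvtColor(c['image'],cv2.COLOR_BGR2HSV)[:330]
m=((h[...,1]<45)&(h[...,2]>170)).astype(np.uint8)
n,l,st,ce=cv2.connectedComponentsWithStats(m)
for i in range(1,n):
    if st[i,4]>300: print(st[i],atz(c,(st[i,0]+st[i,2]/2,st[i,1]+st[i,3]/2),.015))
print(nets.find_in('wrist','tin')[:2],proj(c,[.513,.382,.015]))
plan6([.5135,.382,.015],160);print(bot.read_state()['position'])
E
python3 k.py
```

```text
[ 287  210   72   70 2936] [0.51404037 0.38260663 0.015     ]
[{'location': [320.9, 241.0], 'conf': 0.9}, {'location': [475.1, 299.4], 'conf': 0.84}] [321.42790272 244.03189363]
t=19.95 inc [-0.0034  0.0056  0.3534] w [-0.0012 -0.0011 -0.0418] rows 2.54303209328814 1.0523347132905874 F [-0.6 -0.1 -0.2] z 0.1210
[0.51230587 0.38118181 0.12103456]
```

Emit:
move_arm(
  increments=[
    [0,0.006,0.13,-0.001,-0.001,-0.04,1],
    [0,0.006,0.26,-0.001,-0.001,-0.04,1],
    [0,0.006,0.32,-0.001,-0.001,-0.04,0.9],
    [0,0.006,0.35,-0.001,-0.001,-0.04,0.7],
    [0,0.006,0.353,-0.001,-0.001,-0.04,0.6],
    [0,0.006,0.353,-0.001,-0.001,-0.04,0],
    [0,0.006,0.353,-0.001,-0.001,-0.04,0],
    [0,0.006,0.353,-0.001,-0.001,-0.04,0],
    [0,0.006,0.353,-0.001,-0.001,-0.04,0],
    [0,0.006,0.353,-0.001,-0.001,-0.04,0],
  ],
)

```text
time_s: 20.78
position: [0.5152, 0.383, 0.0189]
tcp_rot: [[-0.937, 0.348, 0.005], [0.348, 0.937, 0.002], [-0.004, 0.004, -1.0]]
force: [0.5, 0.1, 4.1]
opening: 0.527
grasp_force: 30.0
```

```bash
python3 -c "
from h import *
s=bot.read_state();print(s['opening'],s['grasp_force'],s['position'])
plan6([.627,.1595,.15],165)"
```

```text
0.5270318402298473 30.005725622177124 [0.51524803 0.38299763 0.01892218]
t=20.78 inc [-0.6105 -0.5667 -0.4368] w [ 0.0012  0.0013 -0.03  ] rows 6.766716785662052 0.7548326489598579 F [0.5 0.1 4.1] z 0.0189
```

Emit:
move_arm(
  increments=[
    [0,0,-0.13,0,0,0,0],
    [0,0,-0.26,0,0,0,0],
    [-0.05,-0.05,-0.39,0,0,0,0],
    [-0.15,-0.15,-0.48,0.001,0.001,-0.03,0],
    [-0.25,-0.24,-0.5,0.001,0.001,-0.03,0],
    [-0.34,-0.33,-0.5,0.001,0.001,-0.03,0],
    [-0.43,-0.42,-0.5,0.001,0.001,-0.03,0],
    [-0.52,-0.5,-0.5,0.001,0.001,-0.03,0],
    [-0.6,-0.56,-0.5,0.001,0.001,-0.03,0],
    [-0.61,-0.567,-0.5,0.001,0.001,-0.03,0],
  ],
)

```text
time_s: 21.62
position: [0.6299, 0.1538, 0.1682]
tcp_rot: [[-0.965, 0.264, 0.004], [0.264, 0.965, -0.002], [-0.004, -0.001, -1.0]]
force: [-0.2, 0.8, -0.7]
opening: 0.524
grasp_force: 30.0
```

```bash
cat > q.py <<'E'
from h import *
import sys,pickle
t=cap('top','t9.png');pickle.dump(t,open('t9.pkl','wb'))
s=bot.read_state();print(s['opening'],s['grasp_force'],s['position'])
a=[float(v) for v in sys.argv[1:]]
plan6(a[:3],a[3])
E
python3 q.py .627 .1595 .12 165
```

```text
0.5278542577820247 29.99971479177475 [0.62860323 0.15563147 0.1679387 ]
t=21.67 inc [0.0089 0.0111 0.1598] w [-0.0002  0.0006 -0.0015] rows 1.15398677076622 0.04107881976939373 F [ 0.6 -0.9 -0.1] z 0.1679
```

Emit:
move_arm(
  increments=[
    [0.002,0.005,0.0,0,0,0,0],
    [0.002,0.005,0.07,0,0,0,0],
    [0.002,0.005,0.12,0,0,0,0],
    [0.002,0.005,0.145,0,0,0,0],
    [0.002,0.005,0.148,0,0,0,0],
    [0.002,0.005,0.151,0,0,0,0],
    [0.002,0.005,0.154,0,0,0,0],
    [0.002,0.005,0.154,0,0,0,0],
  ],
)

```text
time_s: 22.33
position: [0.6264, 0.1614, 0.1219]
tcp_rot: [[-0.966, 0.258, 0.0], [0.258, 0.966, -0.0], [-0.0, -0.0, -1.0]]
force: [-0.2, -0.2, -1.1]
opening: 0.52
grasp_force: 30.0
```

Emit:
move_arm(
  increments=[
    [0,0,0.002,0,0,0,0],
    [0,0,0.004,0,0,0,0],
    [0,0,0.006,0,0,0,0],
    [0,0,0.006,0,0,0,0],
  ],
)

```text
time_s: 22.67
position: [0.6264, 0.1608, 0.1202]
tcp_rot: [[-0.966, 0.259, -0.0], [0.259, 0.966, -0.0], [-0.0, -0.0, -1.0]]
force: [-1.6, 1.0, 3.3]
opening: 0.527
grasp_force: 30.0
```

Emit:
move_arm(
  increments=[
    [0,0,-0.001,0,0,0,0.65],
    [0,0,-0.002,0,0,0,0.65],
    [0,0,-0.002,0,0,0,0.65],
    [0,0,-0.04,0,0,0,0.65],
    [0,0,-0.15,0,0,0,0.65],
    [0,0,-0.28,0,0,0,0.8],
    [0,0,-0.4,0,0,0,1],
    [0,0,-0.4,0,0,0,1],
  ],
)

```text
time_s: 23.33
position: [0.631, 0.1614, 0.2487]
tcp_rot: [[-0.966, 0.258, 0.016], [0.258, 0.966, 0.001], [-0.015, 0.005, -1.0]]
force: [0.8, 0.6, 0.4]
opening: 0.8
grasp_force: 0.0
```

Run:
```python
from h import *
w=cap('wrist','w10.png')
h=cv2.cvtColor(w['image'],cv2.COLOR_BGR2HSV)[:330]
m=((h[...,1]<45)&(h[...,2]>170)).astype(np.uint8)
n,l,st,ce=cv2.connectedComponentsWithStats(m)
for i in range(1,n):
    if st[i,4]>300: print(st[i],atz(w,(st[i,0]+st[i,2]/2,st[i,1]+st[i,3]/2),.116))
t=cap('top','t10.png')
h=cv2.cvtColor(t['image'],cv2.COLOR_BGR2HSV)[250:290,395:425]
m=((h[...,1]>150)&(h[...,0]<15)|(h[...,2]<60)).astype(np.uint8)
x,y,ww,hh=cv2.boundingRect(cv2.findNonZero(m)); print(x+395,y+250,ww,hh)
for z in (.05,.06): print(atz(t,(x+395+ww/2,y+250+hh/2),z))
# bottle projection check
for p in ((.4495,-.0848),(.45,-.081)): print([np.round(proj(t,[*p,z]),1) for z in (0,.06,.1)])
s=cap('scene'); print([(np.round(r['location']),r['conf']) for r in nets.find_in('scene','bottle')],np.round(proj(s,[.4495,-.0848,.05]),1))
plan6([.4495,-.0848,.2],171)
```

```text
[ 283  184   66   64 2471] [0.62469574 0.16203755 0.116     ]
[ 532  255  108   60 3325] [0.72771098 0.34152432 0.116     ]
408 264 13 13
[ 0.44906279 -0.09381093  0.05      ]
[ 0.448816  -0.0918736  0.06     ]
[array([406.5, 271. ]), array([411.3, 270.3]), array([414.8, 269.7])]
[array([404.9, 270.8]), array([409.6, 270.1]), array([413. , 269.5])]
[(array([418., 280.]), 0.78), (array([389., 303.]), 0.57)] [385.3 298.6]
t=23.53 inc [ 0.3537 -0.942   0.1315] w [-0.0004 -0.0009 -0.0333] rows 7.300252605105529 0.8368361213779422 F [ 0.2 -0.4  0.8] z 0.2387
```

Emit:
move_arm(
  increments=[
    [0.35,-0.94,0,0,0,-0.033,1],
    [0.35,-0.94,0,0,0,-0.033,1],
    [0.35,-0.94,0,0,0,-0.033,1],
    [0.35,-0.94,0,0,0,-0.033,1],
    [0.35,-0.94,0.05,0,0,-0.033,1],
    [0.35,-0.94,0.13,0,0,-0.033,1],
    [0.35,-0.94,0.13,0,0,-0.033,1],
    [0.35,-0.94,0.13,0,0,-0.033,1],
    [0.35,-0.94,0.13,0,0,-0.033,1],
  ],
)

```text
time_s: 24.28
position: [0.4474, -0.0856, 0.198]
tcp_rot: [[-0.987, 0.162, -0.009], [0.162, 0.987, 0.002], [0.01, 0.001, -1.0]]
force: [-0.2, 0.8, -0.1]
opening: 1.0
grasp_force: 0.0
```

Run:
```python
from h import *
w=cap('wrist','w11.png')
r=nets.find_in('wrist','bottle');print(r)
h=cv2.cvtColor(w['image'],cv2.COLOR_BGR2HSV)
p=proj(w,[.45,-.0865,.05]);print('pred',p,proj(w,[.45,-.0865,.1]),proj(w,[.45,-.0865,0]))
u,v=int(p[0]),int(p[1]);y0=max(0,v-110);x0=u-90
s=h[y0:min(300,v+110),x0:u+90]
for nm,m in (('black',s[...,2]<50),('amber',(s[...,1]>140)&(s[...,0]<15)&(s[...,2]>50))):
    n,l,st,ce=cv2.connectedComponentsWithStats(m.astype(np.uint8))
    for i in range(1,n):
        if st[i,4]>150: print(nm,st[i]+[x0,y0,0,0,0],ce[i]+[x0,y0],'z.1',atz(w,ce[i]+[x0,y0],.1),'z.05',atz(w,ce[i]+[x0,y0],.05))
plan6([.45,-.0865,.2],171);print(bot.read_state()['position'])
```

```text
[{'location': [311.4, 223.5], 'conf': 0.66}, {'location': [288.1, 328.2], 'conf': 0.62}]
pred [317.76515509 227.15535768] [317.52352368 247.28215708] [317.94189771 212.4334992 ]
black [299 226  23  31 552] [309.94021739 240.44021739] z.1 [ 0.44479422 -0.09045441  0.1       ] z.05 [ 0.45923114 -0.09399513  0.05      ]
amber [287 207  47  44 960] [308.609375   223.79791667] z.1 [ 0.43405904 -0.08945527  0.1       ] z.05 [ 0.44634765 -0.09279603  0.05      ]
t=24.38 inc [ 0.0021 -0.0074 -0.0013] w [ 0.0001 -0.0012 -0.001 ] rows 0.05579715773041836 0.03876110102035842 F [-0.4  0.6 -0.1] z 0.1996
[ 0.45096272 -0.08442029  0.19959787]
```

Emit:
move_arm(
  increments=[
    [0.003,-0.024,0.03,0,-0.001,0,1],
    [0.003,-0.024,0.06,0,-0.001,0,1],
    [0.003,-0.024,0.16,0,-0.001,0,1],
    [0.003,-0.024,0.28,0,-0.001,0,1],
    [0.003,-0.024,0.4,0,-0.001,0,1],
    [0.003,-0.024,0.48,0,-0.001,0,1],
    [0.003,-0.024,0.503,0,-0.001,0,0.8],
    [0.003,-0.024,0.503,0,-0.001,0,0.6],
  ],
)

```text
time_s: 25.05
position: [0.4488, -0.0901, 0.0478]
tcp_rot: [[-0.988, 0.156, -0.002], [0.156, 0.988, 0.001], [0.002, 0.001, -1.0]]
force: [0.2, -0.2, 0.1]
opening: 0.917
grasp_force: 0.0
```

Emit:
move_arm(
  increments=[
    [0,0,0,0,0,0,0.3],
    [0,0,0,0,0,0,0],
    [0,0,0,0,0,0,0],
    [0,0,0,0,0,0,0],
    [0,0,0,0,0,0,0],
    [0,0,0,0,0,0,0],
    [0,0,0,0,0,0,0],
  ],
)

```text
time_s: 25.63
position: [0.4498, -0.0917, 0.0503]
tcp_rot: [[-0.988, 0.157, 0.003], [0.157, 0.988, -0.002], [-0.003, -0.001, -1.0]]
force: [0.1, -0.7, 0.7]
opening: 0.408
grasp_force: 30.1
```

```bash
python3 q.py .6134 .0757 .21 171
```

```text
0.40771323265480464 29.91211047163233 [ 0.44981129 -0.09174864  0.05018982]
t=25.68 inc [-0.4523  0.6364 -0.532 ] w [-0.0004  0.001  -0.0003] rows 6.797180416065978 0.02801824596098892 F [ 0.  -0.8  3.1] z 0.0502
```

Emit:
move_arm(
  increments=[
    [0,0,-0.06,0,0,0,0],
    [0,0,-0.15,0,0,0,0],
    [0,0,-0.25,0,0,0,0],
    [0,0,-0.36,0,0,0,0],
    [-0.03,0.04,-0.46,0,0,0,0],
    [-0.09,0.12,-0.5,0,0,0,0],
    [-0.15,0.21,-0.5,0,0,0,0],
    [-0.21,0.3,-0.5,0,0,0,0],
    [-0.27,0.38,-0.5,0,0,0,0],
    [-0.32,0.45,-0.5,0,0,0,0],
  ],
)

```text
time_s: 26.52
position: [0.5661, 0.0285, 0.1998]
tcp_rot: [[-0.988, 0.157, 0.002], [0.157, 0.988, -0.001], [-0.002, -0.001, -1.0]]
force: [0.9, -0.1, -0.9]
opening: 0.403
grasp_force: 29.9
```

```bash
python3 q.py .6134 .0757 .2 171
```

```text
0.4032187195963636 29.925633813254535 [0.56997021 0.03117008 0.20005453]
t=26.57 inc [-0.1199  0.1692  0.0015] w [0.0008 0.0024 0.0003] rows 1.491649841199795 0.06461494803244124 F [ 4.8  2.  -0.7] z 0.2001
```

Emit:
move_arm(
  increments=[
    [-0.06,0.08,0,0,0,0,0],
    [-0.11,0.15,0,0,0,0,0],
    [-0.13,0.183,0,0,0,0,0],
    [-0.13,0.183,0,0,0,0,0],
    [-0.13,0.183,0.05,0,0,0,0],
    [-0.13,0.183,0.1,0,0,0,0],
    [-0.13,0.183,0.13,0,0,0,0],
    [-0.13,0.183,0.142,0,0,0,0],
    [-0.13,0.183,0.142,0,0,0,0],
  ],
)

```text
time_s: 27.32
position: [0.611, 0.0742, 0.1561]
tcp_rot: [[-0.987, 0.158, -0.001], [0.158, 0.987, -0.001], [0.001, -0.001, -1.0]]
force: [0.6, -0.6, -1.4]
opening: 0.407
grasp_force: 29.9
```

```bash
python3 q.py .6134 .0757 .152 171
```

```text
0.40577567229613104 29.92875225841999 [0.61183198 0.07430045 0.15703269]
t=27.37 inc [-0.0044  0.0055  0.0168] w [-0.0004  0.0002 -0.0005] rows 0.13078985024482584 0.016097590357323558 F [ 0.3 -0.2 -1.6] z 0.1570
```

Close above; creep down.

Emit:
move_arm(
  increments=[
    [-0.004,0.003,0.003,0,0,0,0],
    [-0.004,0.003,0.006,0,0,0,0],
    [-0.004,0.003,0.009,0,0,0,0],
    [-0.004,0.003,0.012,0,0,0,0],
    [-0.004,0.003,0.015,0,0,0,0],
    [-0.004,0.003,0.015,0,0,0,0],
  ],
)

```text
time_s: 27.87
position: [0.6137, 0.0757, 0.1527]
tcp_rot: [[-0.988, 0.157, 0.002], [0.157, 0.988, -0.001], [-0.002, -0.001, -1.0]]
force: [-1.2, -0.6, -1.5]
opening: 0.404
grasp_force: 29.9
```

Emit:
move_arm(
  increments=[
    [0,0,0.002,0,0,0,0],
    [0,0,0.004,0,0,0,0],
    [0,0,0.006,0,0,0,0],
    [0,0,0.006,0,0,0,0],
  ],
)

```text
time_s: 28.2
position: [0.614, 0.0756, 0.1514]
tcp_rot: [[-0.988, 0.157, 0.002], [0.157, 0.988, -0.001], [-0.002, -0.001, -1.0]]
force: [-0.4, 0.2, 1.2]
opening: 0.404
grasp_force: 29.9
```

Emit:
move_arm(
  increments=[
    [0,0,0.001,0,0,0,0.6],
    [0,0,0.001,0,0,0,0.6],
    [0,0,0.001,0,0,0,0.65],
    [0,0,0,0,0,0,0.65],
    [0,0,-0.04,0,0,0,0.65],
    [0,0,-0.12,0,0,0,0.65],
    [0,0,-0.22,0,0,0,0.65],
    [0,0,-0.33,0,0,0,0.65],
    [0,0,-0.45,0,0,0,0.65],
    [0,0,-0.45,0,0,0,0.65],
  ],
)

```text
time_s: 29.03
position: [0.618, 0.0757, 0.2952]
tcp_rot: [[-0.987, 0.157, 0.019], [0.157, 0.988, -0.002], [-0.019, 0.001, -1.0]]
force: [0.5, 0.1, 0.1]
opening: 0.65
grasp_force: 0.0
```

Run:
```python
from h import *
import os
R=np.array([.6375,.2237]);yb=np.array([.161,.987]);xb=np.array([.987,-.161])
def bc(p): d=p[:2]-(R-.1*yb); return d@xb,d@yb
w=cap('wrist','w12.png'); t=cap('top','t12.png'); s=cap('scene','s12.png')
print('t',bot.read_state()['time_s'],bot.read_state()['position'])
h=cv2.cvtColor(t['image'],cv2.COLOR_BGR2HSV)
def blobs(img,m,z,minA,roi):
    x0,y0,x1,y1=roi; n,l,st,ce=cv2.connectedComponentsWithStats(m[y0:y1,x0:x1].astype(np.uint8))
    for i in range(1,n):
        if st[i,4]>minA:
            p=atz(img,ce[i]+[x0,y0],z); print(st[i]+[x0,y0,0,0,0],np.round(p,4),'board xy',np.round(bc(p),4))
wm=cv2.cvtColor(w['image'],cv2.COLOR_BGR2HSV)
print('wrist amber'); blobs(w,(wm[...,1]>140)&(wm[...,0]<13)&(wm[...,2]>50),.16,150,(180,60,460,300))
print('wrist black'); blobs(w,(wm[...,2]<50),.2,150,(180,60,460,280))
for n,c in(('top',t),('scene',s)):
    for k,z in(('bottle',.15),('tin',.117),('cream_jar',.05),('small_carton',.06)):
        print(n,k,[(np.round(r['location']).tolist(),round(r['conf'],2)) for r in nets.find_in(n,k)[:3]])
    print('pred tin',proj(c,[.6247,.162,.11]),'bottle',proj(c,[.614,.0757,.15]),'rodtop',proj(c,[.6375,.2237,.113]))
```

```text
t 29.1833 [0.61344104 0.07582136 0.28694499]
wrist amber
wrist black
[305 211  24  31 584] [0.6085 0.0762 0.2   ] board xy [-0.0049 -0.0502]
top bottle [([336.0, 192.0], 0.83), ([425.0, 225.0], 0.64)]
top tin [([176.0, 210.0], 0.73), ([294.0, 189.0], 0.46), ([288.0, 191.0], 0.25)]
top cream_jar [([211.0, 309.0], 0.79)]
top small_carton [([469.0, 253.0], 0.78)]
pred tin [297.45319167 190.15304223] bottle [338.45403289 190.57761272] rodtop [268.45093709 184.57979172]
scene bottle [([352.0, 211.0], 0.83), ([418.0, 283.0], 0.65)]
scene tin [([322.0, 211.0], 0.78), ([238.0, 220.0], 0.48)]
scene cream_jar [([199.0, 269.0], 0.92)]
scene small_carton [([449.0, 314.0], 0.58)]
pred tin [323.00122235 210.32984044] bottle [351.61631591 207.86419433] rodtop [304.6760344 201.2887724]
```

```bash
python3 -c "
from rig import workorder
print(workorder.hand_in())"
```

```text
the job is handed in; nothing more can be done
None
```

I handed in the finished job at about 30 s of the 72 s allowed, and no verdict came back. The collar and post tops touched at the same height, the board lies across both with the rod in its slot, the bottle stands on the post half and the tin lies on the collar half; the cream jar and small carton were still in place in the last pictures.

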